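# Level the marking-out plate with a wedge

## Robot

A 6-joint arm with a two-finger parallel gripper is mounted at the origin on the work surface. World frame = base frame: x ahead of the robot, y to its left, z up, the work surface at z = 0. Lengths are in m, angles in rad, forces in N, time in s.
With the tool pointing down it reaches from about 0.325 to 0.9 m from the base axis. Payload 3.5 kg.
Tool frame: the origin (TCP) lies at the centre of the arm's flange, where the gripper is bolted on; the fingertips stand env.tcp_to_tips ahead of it and the grasp point (between the pads) lies 155 mm ahead of it (env.tcp_to_tips is the distance from the TCP to the fingertips, in m); z points along the fingers, y is the line along which they close (so a half turn about z gives the same grasp; the last joint's range is limited). The gripper opens to 85 mm and grips with 20 to 120 N. Pads are 22 mm wide; open, the fingers measure 114 mm over their backs; the gripper's body (76 mm by 85 mm) begins 54 mm behind the grasp point. The pads swing forward as they close: fully open they stand 13 mm farther back than shut.
Start: joints at [1.171, 0.276, -0.026, 1.268, 0, 1.467], TCP at [0.183, 0.598, 0.405] pointing down, gripper open.
Joint ranges: [-3.12, 3.12], [-0.85, 1.88], [-1.08, 1.24], [-1.95, 2.15], [-1.57, 1.53], [-3.14, 3.14]. Speed limits (rad/s): [2.57, 2.57, 3.14, 3.14, 3.14, 3.14].

## Interface

Orientations are given as a unit quaternion [w, x, y, z].
In Python, from bench import env gives the robot as it stands. The module is installed in compiled form; this text tells all that it offers.
- The arm moves only by the tool jog_arm, never from a script. Its argument "plan" is a list of rows, each an object with "xyz": the shift along the tool's x, y, z scaled (see below), a list of three; "delta_rot": the turn, a rotation vector about the tool's x, y, z scaled (see below), a list of three; "fingers": the opening, from -1 (shut) to 1 (fully open). In form: [{"xyz": [tx, ty, tz], "delta_rot": [wx, wy, wz], "fingers": fingers}, ...]. A call has 1 to 10 rows; each row is the pose to reach, as a shift and turn from the pose commanded when the call began, along the tool's axes at that moment; what a row does not reach only later rows make up. The controller multiplies each number of a shift by 750 mm and each number of a turn by 120 degrees. A row lasts 1/10 s, in which the tool goes at most 50 mm and 8.59 degrees, less where a joint would pass 70% of its speed; a pose out of reach is approached as far as the arm can. A call with a number of a shift or a turn outside -1 to 1 is refused whole. A call with a gripper value outside its range is refused whole. The fingers move at their own pace and stop on an object; "newtons" is the grip in N (left out, the last holds). Time passes only in rows, so rows that repeat a pose let the fingers close. It gives the time, the measured TCP pose, the force, the opening and the grip force at its end, in the units of the state.
- env.sense(): the state, without advancing time (a new reading comes with each control period).
- env.read_camera(name): name is "scene" or "top" or "wrist"; returns a dict with "img" (400x640x3 uint8, red, green, blue), "fx", "fy", "cx", "cy" (pixels), "dist" ([k1, k2, p1, p2, k3] as OpenCV has them; the pictures are not rectified), "position" and "rotation" of the camera in the world. Camera axes: x right, y down, z forward; pixel columns grow to the right and rows downward; lengths in m; the calibration is good to about 2 mm. A picture is of the moment at which its call begins. There is no depth.
- env.hand_in(): hands the job in; it is judged then, once.
Trained networks look in the newest picture that a camera, given by its name, has taken for a name from the list of things; names that differ only in an ending like _2 or _b are one class to them, and where a whole thing is asked for, a point or a joint stands for the part that bears it (a point fixed in the world has none). Each returns a list of dicts, best first, with "p" (0 to 1); they miss things now and then, are a little off and sometimes report something else, mostly with a low value. They report only what shows in the picture. A call takes as long as a camera call. They do not tell look-alikes from the thing itself.
- env.recognise(camera, label): "uv" ([column, row] in pixels, amid what is visible of it).
- env.regions_of(camera, label): "mask" (400x640 bool, what is visible of it) and "uv" ([column, row] in pixels, amid what is visible of it).
- env.pinpoint(camera, label): "uv" ([column, row] in pixels: a listed point, or the origin of a listed thing).
The state is a dict: "clock": time; "joint_positions": joint angles; "joint_vel": joint speeds; "effort": joint torques, N m; "tcp_pos": TCP position; "eef_rot": TCP orientation; "force": force on the tool from outside, world axes, zero at the start; "wrist_torque": the same for the moment, N m; "width": opening from 0.0 (shut) to 1.0 (fully open); "finger_force": force on a finger pad.
Only numpy, scipy, OpenCV 4.12 (cv2) and the standard library are available. Lean on these libraries where they do the work, as an engineer would, in place of code of your own. Each camera call takes 0.05 s, during which the arm holds its last target. There are 200 camera calls.

## Task

The cast-iron marking-out plate stands half on a raised board and half on the worn bench planks, so one end of it is low. Pick up the beech wedge, lay it flat on the bench with its thin end under the middle of the low edge, and push it straight in, slowly and without forcing, until the bubble of the spirit level on the plate sits centred between its two black lines; then let go of the wedge and leave it there. Push only the wedge: do not touch the plate or the level or let the plate slide along the bench, and leave the tub, the tin and the flat wooden offcut alone.

Things in the scene. Friction and masses are not known exactly. Their poses are not given: they have to be found in the camera images.
- plate: Cast-iron plate, about 3.2 kg, 160 (x) x 260 (y) x 34 mm: rimmed plate on four rubber feet (12 high, 22 across, at x +-60, y -70 and +80). Origin: its centre at the feet's undersides; y from low to high end, z up. +y feet stand on a raised board, -y feet on the worn planks, 7 to 13 mm lower (varies): it slopes 2 to 5 deg. The planks under the low end lie 0 to 3 mm above z = 0 (not measured).
- level: Engineer's spirit level, aluminium with black ends, 150 (along the plate's y) x 24 x 38 mm, held by its magnetic foot on the middle of the plate's top. Origin: centre of its underside, axes as the plate's.
- bubble_mid (a point): Middle of the pale bubble, 12 mm long, in the green-yellow glass tube in the window on top of the level, some 75 mm above the bench. It moves 1 mm along the tube per 1 mrad (0.06 deg) of slope, towards the higher end: +y while the low end is too low, -y once it is lifted too far. Stops 14 mm either side, at the tube's ends; takes about 1 s to settle.
- tube_mid (a point): Middle of the tube, midway between its two black lines, which are 16 mm apart (14.6 mm clear). Axes as the level's and the plate's: y along the tube, towards the plate's high end. The bubble is centred when bubble_mid is here.
- low_edge (a point): Middle of the lower outside edge of the plate's low end, at (0, -130, 12) mm in the plate's frame, axes as the plate's. At the start 7 to 11 mm above the planks; 19 to 25 mm above them when level. Straight rim 160 mm wide; the two feet stand 49 mm inward with 98 mm between them; bare planks for 110 mm inward.
- wedge: Beech wedge, 85 g, 150 long (y) x 36 wide (x) mm, 5 high at the thin end (+y), 35 at the thick end, plane slope 1 in 5 on top. Origin: centre of its underside, z up. Lies flat on the bench at z = 0, changing places with the offcut. Its sides can be gripped from above near the thick end. Under the plate it takes 5 to 18 N to push, lifts 1 mm per 5 mm, stays; level with some 70 to 105 mm underneath.
- wedge_tip (a point): Middle of the wedge's thin end at its underside, (0, 75, 0) mm in the wedge's frame.
- wedge_butt (a point): Middle of the wedge's thick end face, (0, -75, 17.5) mm in the wedge's frame.
- offcut: Flat wooden offcut, 40 x 90 x 18 mm, not part of the job. Origin: centre of its underside.
- tub: White plastic tub with a red lid, 100 mm across, 89 mm high, not part of the job. Origin: centre of its underside.
- tin: Small yellow round tin with a brown lid, 64 mm across, 44 mm high, not part of the job. Origin: centre of its underside.
Mind the look-alikes: they are no part of the job. Leave any orange or yellow look-alike of the wedge alone.

How it is judged:
By the outcome, as a careful person would: the job done as asked, in the order asked, and still so for the second after the job is handed in, with the robot touching nothing.
It also fails if it takes over 64 s, if anything falls off the work surface, if the arm or the gripper's body presses on something with over 40 N, if the wrist force passes 120 N, or if a joint passes its speed limit or range.

## Working session

There is one attempt and no reset: what is moved stays moved. The work goes in short steps, Python scripts to look and compute and a tool call to move; the robot and the scene stay as the last step left them, time stands still between calls to the robot, and variables do not carry over. Pictures are saved under pics/ and viewed, at most 10 in all, crops included, and the job is handed in when it is done.

Besides the shell and the picture viewer there is one more tool, called after ">>>" as name([rows], argument=value, ...), one row to a line, values as JSON. jog_arm: Moves the arm, as the interface text tells. Its arguments: {"type":"object","properties":{"plan":{"type":"array"},"newtons":{"type":"number"}},"required":["plan"]}

```bash
mkdir -p pics; cat > h.py <<'E'
import numpy as np, cv2
from bench import env
from scipy.spatial.transform import Rotation as R
def cam(n):
    c=env.read_camera(n); c['K']=np.array([[c['fx'],0,c['cx']],[0,c['fy'],c['cy']],[0,0,1.]]); c['dist']=np.array(c['dist'],float)
    r=np.array(c['rotation'],float)
    c['R']=r if r.shape==(3,3) else R.from_quat(r[[1,2,3,0]]).as_matrix()
    c['p']=np.array(c['position']); return c
def ray(c,uv):
    q=cv2.undistortPoints(np.array([[uv]],float),c['K'],c['dist'])[0,0]
    return c['R']@np.array([q[0],q[1],1.])
def onz(c,uv,z):
    d=ray(c,uv); return c['p']+d*(z-c['p'][2])/d[2]
def proj(c,P):
    P=np.atleast_2d(P).astype(float); Q=(P-c['p'])@c['R']
    return cv2.projectPoints(Q,np.zeros(3),np.zeros(3),c['K'],c['dist'])[0][:,0]
def save(c,n): cv2.imwrite('pics/'+n,c['img'][:,:,::-1])
E
python3 - <<'E'
from h import *
s=env.sense(); print({k:np.round(v,3) for k,v in s.items()}, env.tcp_to_tips)
ims=[]
for n in ['scene','top']:
    c=cam(n); ims.append(c['img']); print(n,np.shape(c['rotation']),c['p'])
    for l,z in [('plate',0),('level',.04),('bubble_mid',.075),('tube_mid',.075),('low_edge',.01),('wedge',0),('wedge_tip',0),('wedge_butt',.0175),('offcut',0),('tub',0),('tin',0)]:
        for d in env.pinpoint(n,l)[:3]: print(n,l,round(d['p'],2),np.round(d['uv'],1),np.round(onz(c,d['uv'],z),3))
    save(c,n+'0.png')
E
```

```text
{'clock': np.float64(0.0), 'joint_positions': array([ 1.171,  0.277, -0.028,  1.268, -0.   ,  1.467]), 'joint_vel': array([ 0.   , -0.   ,  0.002,  0.002, -0.003, -0.001]), 'effort': array([ 2.0000e-03, -4.4551e+01,  2.9520e+01,  1.6000e-02, -0.0000e+00,
        0.0000e+00]), 'tcp_pos': array([0.183, 0.597, 0.404]), 'eef_rot': array([-0.   ,  0.148,  0.989, -0.001]), 'force': array([-0.273,  0.222, -0.524]), 'wrist_torque': array([0.039, 0.019, 0.014]), 'finger_force': np.float64(0.0), 'width': np.float64(1.0)} 0.1734
scene (4,) [1.21099385 0.77898508 0.87953067]
scene plate 0.79 [355.5 243. ] [0.606 0.149 0.   ]
scene level 0.66 [357.5 233.1] [0.605 0.152 0.04 ]
scene tube_mid 0.85 [359.2 225.2] [0.607 0.158 0.075]
scene low_edge 0.85 [335.2 215.6] [0.589 0.036 0.01 ]
scene low_edge 0.39 [429.8 325. ] [0.642 0.459 0.01 ]
scene wedge 0.9 [310.5 146.4] [ 0.427 -0.315  0.   ]
scene wedge 0.72 [360.7 183.1] [ 0.419 -0.048  0.   ]
scene wedge_tip 0.61 [341.2 187.9] [ 0.486 -0.065  0.   ]
scene wedge_tip 0.58 [318.4 159.7] [ 0.453 -0.232  0.   ]
scene wedge_butt 0.92 [304.7 131. ] [ 0.401
[... 421 characters left out ...]
168 0.04 ]
top low_edge 0.57 [319.5 220.9] [0.586 0.036 0.01 ]
top wedge 0.96 [440.2 279.6] [ 0.422 -0.307  0.   ]
top wedge 0.91 [335.4 143.7] [ 0.817 -0.01   0.   ]
top wedge 0.6 [353.2 283.1] [ 0.411 -0.061  0.   ]
top wedge_tip 0.86 [331.7 162.9] [0.758 0.001 0.   ]
top wedge_tip 0.8 [415.7 268.3] [ 0.454 -0.238  0.   ]
top wedge_tip 0.61 [354.5 256.8] [ 0.485 -0.065  0.   ]
top wedge_butt 0.88 [335.8 113.6] [ 0.903 -0.01   0.018]
top wedge_butt 0.66 [467.6 283.4] [ 0.412 -0.379  0.018]
top wedge_butt 0.65 [347. 310.] [ 0.338 -0.042  0.018]
top offcut 0.68 [435.1 223.5] [ 0.582 -0.297  0.   ]
top tub 0.77 [174.3 204. ] [0.633 0.457 0.   ]
top tin 0.86 [413.8 168.1] [ 0.745 -0.24   0.   ]
```

View pics/scene0.png

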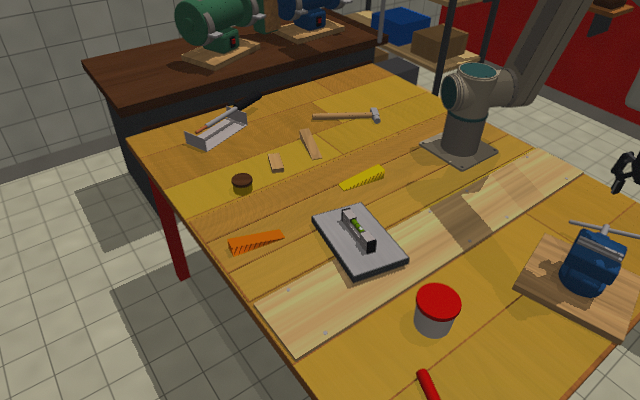

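View pics/top0.png

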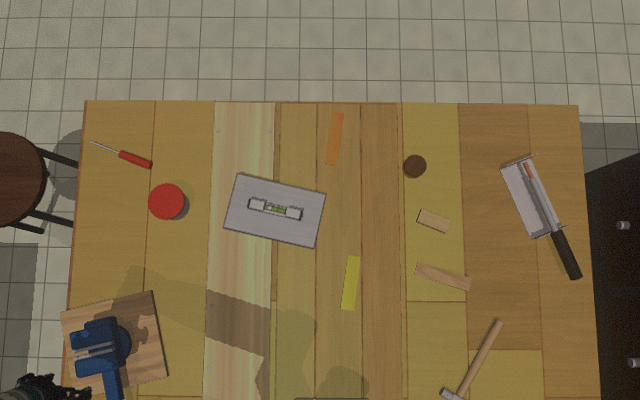

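Beech-coloured wedge at top (442,277), yellow one at (351,283) and orange one at (335,138). The plain wood one fits the description, and the two coloured ones are the look-alikes. The short flat piece at (433,220) is the offcut. Next I confirm this with a crop and refine the wedge and plate poses from the masks.

```bash
cat >> h.py <<'E'
from scipy.optimize import minimize
WV=np.array([[x,y,z] for x in(-.018,.018) for y,z in((.075,0),(.075,.005),(-.075,0),(-.075,.035))])
PV=np.array([[x,y,z] for x in(-.08,.08) for y in(-.13,.13) for z in(.012,.034)])
def iou_fit(views,V,T,x0,step):
    def f(x):
        s=0
        for c,m in views:
            h=cv2.convexHull((proj(c,T(x,V))*16*4).astype(np.int32))
            a=np.zeros((1600,2560),np.uint8); cv2.fillConvexPoly(a,h,1,cv2.LINE_8,4)
            a=cv2.resize(a.astype(np.float32),(640,400),interpolation=cv2.INTER_AREA)
            s+=np.minimum(a,m).sum()/np.maximum(a,m).sum()
        return -s
    x0=np.array(x0,float); S=np.vstack([x0]+[x0+np.eye(len(x0))[i]*step[i] for i in range(len(x0))])
    r=minimize(f,x0,method='Nelder-Mead',options=dict(initial_simplex=S,maxiter=120,xatol=1e-4)); return r.x,r.fun
def TW(x,V): # x,y,yaw of +y axis from world x
    return R.from_euler('z',x[2]-np.pi/2).apply(V)+[x[0],x[1],x[3] if len(x)>3 else 0.]
def TP(x,V): # x,y,yaw,tilt ; +y feet z fixed by tilt
    r=R.from_euler('ZX',[x[2]-np.pi/2,x[3]]); return r.apply(V)+[x[0],x[1],.002+.07*np.sin(x[3])]
def mask(n,l,uv):
    ds=[d for d in env.regions_of(n,l)]
    d=min(ds,key=lambda d:np.hypot(*(np.array(d['uv'])-uv))); return d['mask'].astype(np.float32),d['uv'],d['p']
E
python3 - <<'E'
from h import *
vw,vp=[],[]
for n,a,b in [('scene',(310,146),(357,240)),('top',(442,277),(274,210))]:
    c=cam(n)
    m,u,p=mask(n,'wedge',a); vw.append((c,m)); print(n,'w',u,p,m.sum())
    m,u,p=mask(n,'plate',b); l=mask(n,'level',b); m=np.maximum(m,l[0]) if n=='top' else m; vp.append((c,m)); print(n,'p',u,p,m.sum())
    if n=='scene': A=cv2.resize(c['img'][115:215,220:420],(800,400),interpolation=cv2.INTER_CUBIC); cv2.imwrite('pics/crop1.png',A[:,:,::-1])
print('wedge',iou_fit(vw,WV,TW,[.43,-.31,1.26],[.01,.01,.1]))
print('plate',iou_fit(vp[1:],PV,TP,[.612,.158,1.34,.05],[.01,.01,.1,.02]))
x,_=iou_fit(vp[1:],PV,TP,[.612,.158,1.34,.05],[.01,.01,.1,.02]); print('low',TP(x,np.array([[0,-.13,.012]])))
r=R.from_quat(np.array(env.sense()['eef_rot'])[[1,2,3,0]]).as_matrix(); print(r.round(3))
E
```

```text
scene w [305.5, 142.4] 0.87 368.0
scene p [356.9, 239.9] 0.77 4566.0
top w [353.6, 283.7] 0.8 768.0
top p [274.5, 209.8] 0.89 5216.0
wedge (array([ 0.4328323 , -0.30871754,  1.27446769]), np.float64(-0.9261969327926636))
plate (array([0.61154266, 0.16181775, 1.35176563, 0.03633149]), np.float64(-0.9696354866027832))
low [[0.58321972 0.03458191 0.01181267]]
[[-0.956  0.292 -0.   ]
 [ 0.292  0.956  0.   ]
 [ 0.     0.    -1.   ]]
```

View pics/crop1.png

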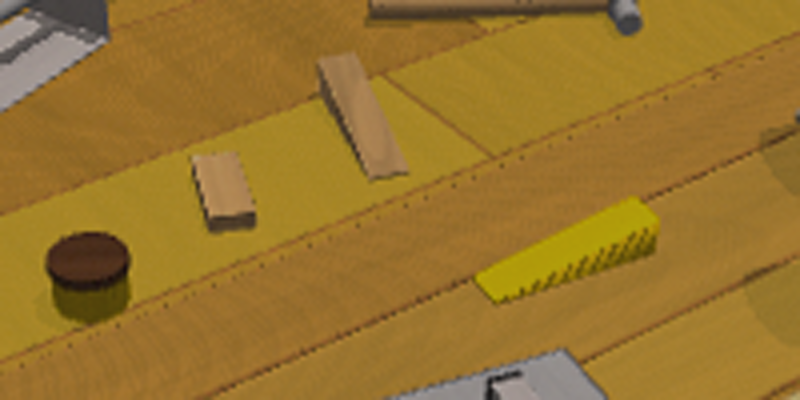

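The plain beech wedge is at scene (310,144), crop (360,115), thin end towards the plate. The offcut is at scene (276,162) and the yellow look-alike at (362,178). I'm moving now, via a point in front of the base.

>>> jog_arm([
  {"xyz": [-0.053, -0.05, 0], "delta_rot": [0, 0, 0.07], "fingers": 1},
  {"xyz": [-0.105, -0.1, 0], "delta_rot": [0, 0, 0.14], "fingers": 1},
  {"xyz": [-0.16, -0.15, 0], "delta_rot": [0, 0, 0.21], "fingers": 1},
  {"xyz": [-0.21, -0.2, 0], "delta_rot": [0, 0, 0.28], "fingers": 1},
  {"xyz": [-0.26, -0.25, 0], "delta_rot": [0, 0, 0.35], "fingers": 1},
  {"xyz": [-0.31, -0.3, 0], "delta_rot": [0, 0, 0.42], "fingers": 1},
  {"xyz": [-0.36, -0.35, 0], "delta_rot": [0, 0, 0.49], "fingers": 1},
  {"xyz": [-0.41, -0.4, 0], "delta_rot": [0, 0, 0.56], "fingers": 1},
  {"xyz": [-0.45, -0.44, 0], "delta_rot": [0, 0, 0.63], "fingers": 1},
  {"xyz": [-0.48, -0.47, 0], "delta_rot": [0, 0, 0.69], "fingers": 1},
])

```text
clock: 2.6
tcp_pos: [0.4226, 0.1568, 0.4051]
eef_rot: [0.0, 0.767, 0.642, 0.001]
force: [-0.0, 0.2, 0.2]
width: 1.004
finger_force: 0.0
```

```bash
cat >> h.py <<'E'
def go(x,y,z,yaw): # tool y-axis yaw; prints the shift and turn needed, in jog units
    s=env.sense(); r=R.from_quat(np.array(s['eef_rot'])[[1,2,3,0]])
    t=R.from_matrix(np.array([[np.sin(yaw),np.cos(yaw),0],[-np.cos(yaw),np.sin(yaw),0],[0,0,-1]]).T.T)
    M=np.zeros((3,3)); M[:,1]=[np.cos(yaw),np.sin(yaw),0]; M[:,2]=[0,0,-1]; M[:,0]=np.cross(M[:,1],M[:,2])
    t=R.from_matrix(M); d=np.array([x,y,z])-s['tcp_pos']
    print('t',round(float(s['clock']),2),'tcp',s['tcp_pos'].round(4) if hasattr(s['tcp_pos'],'round') else s['tcp_pos'],'F',np.round(s['force'],1),'w',np.round(s['width'],3),'gf',np.round(s['finger_force'],1))
    print(' jog xyz',(r.inv().apply(d)/.75).round(4),'rot',((r.inv()*t).as_rotvec()/np.radians(120)).round(4),'dist mm',(np.linalg.norm(d)*1e3).round(1))
E
sed -i '/^    t=R.from_matrix(np.array/d' h.py
python3 - <<'E'
from h import *
go(.440,-.27,.36,-.296)
E
```

```text
t 2.6 tcp [0.4226 0.1568 0.4051] F [-0.   0.2  0.2] w 1.004 gf 0.0
 jog xyz [-0.5562  0.1227  0.06  ] rot [ 0.0005 -0.0003  0.057 ] dist mm 429.5
```

>>> jog_arm([
  {"xyz": [-0.06, 0.013, 0.006], "delta_rot": [0, 0, 0.05], "fingers": 1},
  {"xyz": [-0.12, 0.027, 0.013], "delta_rot": [0, 0, 0.057], "fingers": 1},
  {"xyz": [-0.18, 0.04, 0.02], "delta_rot": [0, 0, 0.057], "fingers": 1},
  {"xyz": [-0.245, 0.054, 0.026], "delta_rot": [0, 0, 0.057], "fingers": 1},
  {"xyz": [-0.31, 0.068, 0.033], "delta_rot": [0, 0, 0.057], "fingers": 1},
  {"xyz": [-0.37, 0.082, 0.04], "delta_rot": [0, 0, 0.057], "fingers": 1},
  {"xyz": [-0.435, 0.096, 0.047], "delta_rot": [0, 0, 0.057], "fingers": 1},
  {"xyz": [-0.495, 0.11, 0.054], "delta_rot": [0, 0, 0.057], "fingers": 1},
  {"xyz": [-0.556, 0.123, 0.06], "delta_rot": [0, 0, 0.057], "fingers": 1},
  {"xyz": [-0.556, 0.123, 0.06], "delta_rot": [0, 0, 0.057], "fingers": 1},
])

```text
clock: 3.6
tcp_pos: [0.4424, -0.2728, 0.3595]
eef_rot: [0.002, 0.804, 0.595, -0.0]
force: [-0.6, -0.3, 0.1]
width: 1.001
finger_force: 0.0
```

```bash
python3 - <<'E'
from h import *
V=[]
for n in ['wrist','top']:
    c=cam(n); save(c,n+'1.png')
    e=proj(c,[[.43,-.308,.01]])[0]; print(n,'expect',e)
    for l,z in [('wedge',0),('wedge_tip',0),('wedge_butt',.0175)]:
        for d in env.pinpoint(n,l)[:3]: print(l,round(d['p'],2),np.round(d['uv'],1),onz(c,d['uv'],z).round(4))
    ds=env.regions_of(n,'wedge'); print([(np.round(d['uv']),d['mask'].sum()) for d in ds])
    d=min(ds,key=lambda d:np.hypot(*(np.array(d['uv'])-e)))
    x,f=iou_fit([(c,d['mask'].astype(np.float32))],WV,TW,[.43,-.308,1.27],[.01,.01,.05]); print(x.round(4),f)
go(.411,-.363,.185,-.296)
E
```

```text
wrist expect [314.05191727 204.91638338]
wedge 0.81 [316.2 204.9] [ 0.4313 -0.3124  0.    ]
wedge_tip 0.76 [318.2 140.6] [ 0.4557 -0.2403  0.    ]
wedge_butt 0.81 [316.6 267.5] [ 0.4097 -0.3842  0.0175]
[(array([319., 205.]), np.int64(4303))]
[ 0.4334 -0.31    1.2748] -0.9787076115608215
top expect [441.38523207 276.87355651]
wedge 0.88 [440.4 278.6] [ 0.4252 -0.3077  0.    ]
wedge 0.81 [335.3 140.9] [ 0.8252 -0.0097  0.    ]
wedge 0.67 [350.9 284.7] [ 0.4068 -0.054   0.    ]
wedge_tip 0.94 [331.1 166.7] [0.7469 0.0026 0.    ]
wedge_tip 0.68 [272.7 210.4] [0.6164 0.1707 0.    ]
wedge_tip 0.66 [416.5 267.4] [ 0.4563 -0.2405  0.    ]
wedge_butt 0.71 [440.  279.1] [ 0.4238 -0.3019  0.0175]
wedge_butt 0.69 [347.8 308. ] [ 0.3435 -0.0439  0.0175]
wedge_butt 0.67 [335.4 117.8] [ 0.8904 -0.0092  0.0175]
[(array([338., 141.]), np.int64(674)), (array([352., 283.]), np.int64(731)), (array([429., 274.]), np.int64(360))]
[ 0.433  -0.3061  1.2823] -0.45121073722839355
t 4.1 tcp [ 0.4421 -0.2669  0.36  ] F [-0.7 -0.  -0.3] w 1.004 gf 0.0
 jog xyz [-0.1346 -0.0033  0.2333] rot [0.0002 0.     0.0033] dist mm 202.0
```

View pics/wrist1.png

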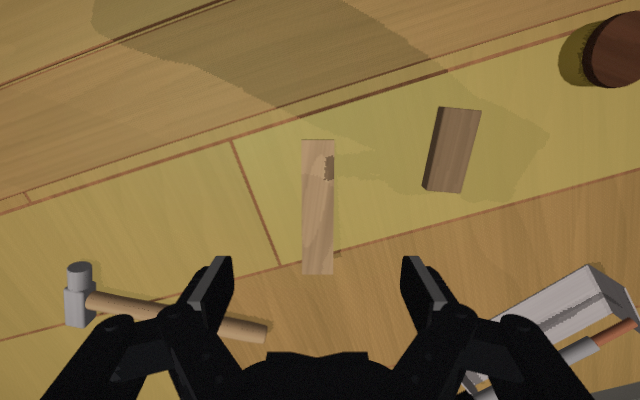

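```bash
python3 - <<'E'
from h import *
go(.416,-.3655,.179,-.296)
E
```

```text
t 4.1 tcp [ 0.4421 -0.2669  0.36  ] F [-0.7 -0.  -0.3] w 1.004 gf 0.0
 jog xyz [-0.1359  0.004   0.2413] rot [0.0002 0.     0.0033] dist mm 207.7
```

>>> jog_arm([
  {"xyz": [-0.06, 0.002, 0.02], "delta_rot": [0, 0, 0], "fingers": 1},
  {"xyz": [-0.12, 0.004, 0.04], "delta_rot": [0, 0, 0.003], "fingers": 1},
  {"xyz": [-0.136, 0.004, 0.09], "delta_rot": [0, 0, 0.003], "fingers": 1},
  {"xyz": [-0.136, 0.004, 0.14], "delta_rot": [0, 0, 0.003], "fingers": 1},
  {"xyz": [-0.136, 0.004, 0.18], "delta_rot": [0, 0, 0.003], "fingers": 1},
  {"xyz": [-0.136, 0.004, 0.21], "delta_rot": [0, 0, 0.003], "fingers": 1},
  {"xyz": [-0.136, 0.004, 0.23], "delta_rot": [0, 0, 0.003], "fingers": 1},
  {"xyz": [-0.136, 0.004, 0.241], "delta_rot": [0, 0, 0.003], "fingers": 1},
  {"xyz": [-0.136, 0.004, 0.241], "delta_rot": [0, 0, 0.003], "fingers": 1},
  {"xyz": [-0.136, 0.004, 0.241], "delta_rot": [0, 0, 0.003], "fingers": 1},
])

```text
clock: 5.1
tcp_pos: [0.4161, -0.3666, 0.1797]
eef_rot: [0.001, 0.804, 0.595, 0.0]
force: [1.1, -0.7, 0.1]
width: 0.997
finger_force: 0.0
```

>>> jog_arm([
  {"xyz": [0, 0, 0], "delta_rot": [0, 0, 0], "fingers": 0},
  {"xyz": [0, 0, 0], "delta_rot": [0, 0, 0], "fingers": -0.3},
  {"xyz": [0, 0, 0], "delta_rot": [0, 0, 0], "fingers": -1},
  {"xyz": [0, 0, 0], "delta_rot": [0, 0, 0], "fingers": -1},
  {"xyz": [0, 0, 0], "delta_rot": [0, 0, 0], "fingers": -1},
  {"xyz": [0, 0, 0], "delta_rot": [0, 0, 0], "fingers": -1},
  {"xyz": [0, 0, 0], "delta_rot": [0, 0, 0], "fingers": -1},
  {"xyz": [0, 0, 0], "delta_rot": [0, 0, 0], "fingers": -1},
], newtons=50)

```text
clock: 5.9
tcp_pos: [0.416, -0.3669, 0.1798]
eef_rot: [0.001, 0.804, 0.595, 0.0]
force: [0.4, 0.3, 5.9]
width: 0.41
finger_force: 51.3
```

>>> jog_arm([
  {"xyz": [0, 0, -0.02], "delta_rot": [0, 0, 0], "fingers": -1},
  {"xyz": [0, 0, -0.05], "delta_rot": [0, 0, 0], "fingers": -1},
  {"xyz": [0, 0, -0.1], "delta_rot": [0, 0, 0], "fingers": -1},
  {"xyz": [0, 0, -0.15], "delta_rot": [0, 0, 0], "fingers": -1},
  {"xyz": [0, 0, -0.15], "delta_rot": [0, 0, 0], "fingers": -1},
])

```text
clock: 6.4
tcp_pos: [0.4174, -0.3683, 0.2967]
eef_rot: [0.005, 0.804, 0.595, 0.0]
force: [0.9, -0.5, -0.9]
width: 0.411
finger_force: 50.7
```

```bash
python3 - <<'E'
from h import *
go(.5476,-.1256,.26,1.352-np.pi/2)
E
```

```text
t 6.4 tcp [ 0.4174 -0.3683  0.2967] F [ 0.9 -0.5 -0.9] w 0.411 gf 50.7
 jog xyz [0.3605 0.071  0.0476] rot [ 0.004   0.0027 -0.0373] dist mm 277.9
```

>>> jog_arm([
  {"xyz": [0.05, 0.01, 0.0], "delta_rot": [0, 0, -0.01], "fingers": -1},
  {"xyz": [0.1, 0.02, 0.01], "delta_rot": [0, 0, -0.02], "fingers": -1},
  {"xyz": [0.16, 0.032, 0.02], "delta_rot": [0, 0, -0.03], "fingers": -1},
  {"xyz": [0.22, 0.044, 0.03], "delta_rot": [0, 0, -0.037], "fingers": -1},
  {"xyz": [0.28, 0.055, 0.04], "delta_rot": [0, 0, -0.037], "fingers": -1},
  {"xyz": [0.33, 0.065, 0.045], "delta_rot": [0, 0, -0.037], "fingers": -1},
  {"xyz": [0.36, 0.071, 0.048], "delta_rot": [0, 0, -0.037], "fingers": -1},
  {"xyz": [0.36, 0.071, 0.048], "delta_rot": [0, 0, -0.037], "fingers": -1},
  {"xyz": [0.36, 0.071, 0.048], "delta_rot": [0, 0, -0.037], "fingers": -1},
])

```text
clock: 7.3
tcp_pos: [0.545, -0.1233, 0.2543]
eef_rot: [-0.001, 0.78, 0.626, -0.001]
force: [-0.4, -1.0, 0.0]
width: 0.409
finger_force: 50.6
```

```bash
python3 - <<'E'
from h import *
vs=[]
for n in ['wrist','top','scene']:
    c=cam(n); save(c,n+'2.png')
    for l,z in [('low_edge',.01),('bubble_mid',.075),('tube_mid',.075),('wedge_tip',.08)]:
        for d in env.pinpoint(n,l)[:2]: print(n,l,round(d['p'],2),np.round(d['uv'],1),onz(c,d['uv'],z).round(4))
    if n!='scene':
        e=proj(c,[[.6115,.1618,.03]])[0]; ds=env.regions_of(n,'plate'); 
        if ds:
            d=min(ds,key=lambda d:np.hypot(*(np.array(d['uv'])-e))); print(n,d['uv'],d['mask'].sum(),d['p'])
go(.5476,-.1256,.26,1.352-np.pi/2)
E
```

```text
wrist wedge_tip 0.63 [228.6 151.5] [ 0.5157 -0.0575  0.08  ]
top low_edge 0.58 [319.3 219.6] [0.5896 0.0363 0.01  ]
top tube_mid 0.93 [276.5 209.1] [0.6097 0.1536 0.075 ]
top wedge_tip 0.81 [329.2 223. ] [0.5722 0.0101 0.08  ]
top wedge_tip 0.81 [353.8 253.3] [ 0.4911 -0.056   0.08  ]
top [274.4, 210.2] 5346 0.97
scene low_edge 0.82 [332.7 212.7] [0.5874 0.0221 0.01  ]
scene low_edge 0.47 [276.6 163.2] [ 0.5887 -0.2841  0.01  ]
scene tube_mid 0.61 [356.1 226.2] [0.6164 0.1565 0.075 ]
scene wedge_tip 0.96 [341.8 184.7] [0.5411 0.0011 0.08  ]
scene wedge_tip 0.94 [282.3 232. ] [0.7887 0.0674 0.08  ]
t 8.15 tcp [ 0.5456 -0.1238  0.2555] F [ 0.2  0.3 -1. ] w 0.412 gf 50.6
 jog xyz [-0.0017  0.0031 -0.006 ] rot [ 0.      0.     -0.0002] dist mm 5.3
```

View pics/wrist2.png

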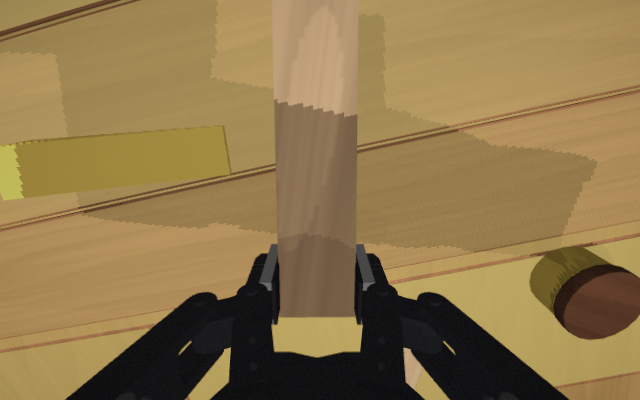

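Held wedge is straight and centred in the picture (column 316, rows 0–317). The yellow wedge's tip at (230,150) is clear. I'm refining the plate's yaw and working out the next shift.

```bash
python3 - <<'E'
from h import *
c=cam('top'); m=mask('top','plate',(274,210))[0]; l=mask('top','level',(274,210))[0]; m=np.maximum(m,l)
m=cv2.morphologyEx(m,cv2.MORPH_CLOSE,np.ones((5,5)))
for t in (.035,.06):
    x,f=iou_fit([(c,m)],PV,lambda x,V:TP(list(x)+[t],V),[.6115,.1618,1.35],[.005,.005,.05]); print(x.round(4),f,TP(list(x)+[t],np.array([[0,-.13,.012],[0,-.13,.034]])).round(4))
w=cam('wrist'); print('wristcam',w['p'].round(4),w['R'].round(3),w['fx'],c['fx'])
print(proj(w,[[.608,.155,.075],[.583,.035,.012]]))
E
```

```text
[0.611  0.1623 1.3469] -0.9796440005302429 [[0.5821 0.0352 0.0119]
 [0.5819 0.0345 0.0339]]
[0.6109 0.1625 1.3458] -0.9795894622802734 [[0.5818 0.0353 0.0104]
 [0.5815 0.034  0.0323]]
wristcam [ 0.5645 -0.0415  0.2249] [[ 0.976 -0.206 -0.07 ]
 [-0.218 -0.922 -0.321]
 [ 0.001  0.328 -0.945]] 295.76443611951703 470.5348945845114
[[ 315.1232582  -540.26994505]
 [ 318.66745559  -43.16159627]]
```

```bash
python3 - <<'E'
from h import *
go(.5512,-.1102,.188,1.349-np.pi/2)
E
```

```text
t 8.35 tcp [ 0.5456 -0.1238  0.2555] F [-0.4  0.  -0.8] w 0.408 gf 50.6
 jog xyz [0.0193 0.0034 0.0899] rot [-0.      0.      0.0012] dist mm 69.0
```

>>> jog_arm([
  {"xyz": [0.01, 0.003, 0.02], "delta_rot": [0, 0, 0.001], "fingers": -1},
  {"xyz": [0.019, 0.003, 0.05], "delta_rot": [0, 0, 0.001], "fingers": -1},
  {"xyz": [0.019, 0.003, 0.075], "delta_rot": [0, 0, 0.001], "fingers": -1},
  {"xyz": [0.019, 0.003, 0.087], "delta_rot": [0, 0, 0.001], "fingers": -1},
  {"xyz": [0.019, 0.003, 0.09], "delta_rot": [0, 0, 0.001], "fingers": -1},
  {"xyz": [0.019, 0.003, 0.09], "delta_rot": [0, 0, 0.001], "fingers": -1},
])

```text
clock: 8.95
tcp_pos: [0.5509, -0.1103, 0.1876]
eef_rot: [-0.0, 0.781, 0.625, -0.0]
force: [0.4, 0.7, -1.2]
width: 0.413
finger_force: 50.6
```

```bash
python3 - <<'E'
from h import *
c=cam('top'); s=cam('scene'); save(c,'t3.png'); save(s,'s3.png')
for n,k in(('top',c),('scene',s)):
    for d in env.pinpoint(n,'wedge_tip')[:3]: print(n,round(d['p'],2),np.round(d['uv'],1),onz(k,d['uv'],.008).round(4))
A=cv2.resize(s['img'][175:275,290:430],(784,560),interpolation=cv2.INTER_CUBIC); cv2.imwrite('pics/s3c.png',A[:,:,::-1])
go(.5512,-.1102,.182,1.349-np.pi/2)
E
```

```text
top 0.84 [331.3 164.3] [0.7522 0.0023 0.008 ]
top 0.67 [350.7 255.3] [ 0.4889 -0.0531  0.008 ]
top 0.62 [324.5 224.2] [0.5767 0.0213 0.008 ]
scene 0.95 [334.6 209.8] [0.5735 0.0133 0.008 ]
scene 0.72 [283.8 236.4] [0.7567 0.0204 0.008 ]
scene 0.59 [239.7 186.4] [ 0.7487 -0.2464  0.008 ]
t 9.15 tcp [ 0.5515 -0.1107  0.189 ] F [ 0.4  0.4 -0.7] w 0.409 gf 50.6
 jog xyz [ 0.0005 -0.0006  0.0093] rot [0.001  0.0001 0.0001] dist mm 7.0
```

View pics/s3c.png

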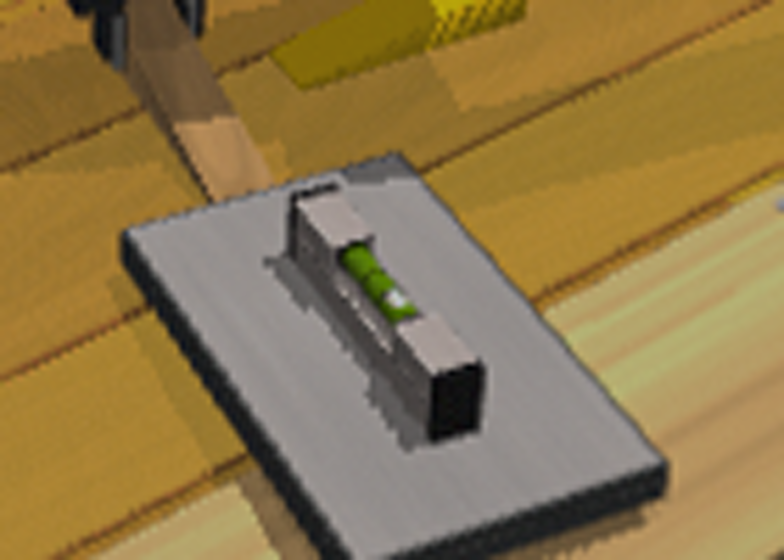

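The scene crop shows the bubble at the high (+y) end of the tube, at crop (398,298). The wedge lies in line with the middle of the low edge. I'm lowering it to feel the planks.

>>> jog_arm([
  {"xyz": [0, 0, 0.002], "delta_rot": [0, 0, 0], "fingers": -1},
  {"xyz": [0, 0, 0.004], "delta_rot": [0, 0, 0], "fingers": -1},
  {"xyz": [0, 0, 0.006], "delta_rot": [0, 0, 0], "fingers": -1},
  {"xyz": [0, 0, 0.006], "delta_rot": [0, 0, 0], "fingers": -1},
  {"xyz": [0, 0, 0.006], "delta_rot": [0, 0, 0], "fingers": -1},
])

```text
clock: 9.65
tcp_pos: [0.5508, -0.1104, 0.1834]
eef_rot: [-0.0, 0.781, 0.625, -0.0]
force: [0.6, -0.1, -0.9]
width: 0.415
finger_force: 50.6
```

>>> jog_arm([
  {"xyz": [0, 0, 0.001], "delta_rot": [0, 0, 0], "fingers": -1},
  {"xyz": [0, 0, 0.002], "delta_rot": [0, 0, 0], "fingers": -1},
  {"xyz": [0, 0, 0.002], "delta_rot": [0, 0, 0], "fingers": -1},
  {"xyz": [0, 0, 0.002], "delta_rot": [0, 0, 0], "fingers": -1},
])

```text
clock: 10.05
tcp_pos: [0.5509, -0.1105, 0.1823]
eef_rot: [0.0, 0.781, 0.625, 0.0]
force: [-1.0, -0.1, 3.5]
width: 0.411
finger_force: 50.9
```

>>> jog_arm([
  {"xyz": [0, 0, 0], "delta_rot": [0, 0, 0], "fingers": 0.2},
  {"xyz": [0, 0, 0], "delta_rot": [0, 0, 0], "fingers": 0.2},
  {"xyz": [0, 0, 0], "delta_rot": [0, 0, 0], "fingers": 0.2},
  {"xyz": [0, 0, 0], "delta_rot": [0, 0, 0], "fingers": -1},
  {"xyz": [0, 0, 0], "delta_rot": [0, 0, 0], "fingers": -1},
  {"xyz": [0, 0, 0], "delta_rot": [0, 0, 0], "fingers": -1},
  {"xyz": [0, 0, 0], "delta_rot": [0, 0, 0], "fingers": -1},
  {"xyz": [0, 0, 0], "delta_rot": [0, 0, 0], "fingers": -1},
])

```text
clock: 10.85
tcp_pos: [0.551, -0.1105, 0.1821]
eef_rot: [0.0, 0.781, 0.625, 0.0]
force: [0.3, -0.7, 0.8]
width: 0.412
finger_force: 51.2
```

```bash
python3 - <<'E'
from h import *
L=np.array([.584,.0353]);u=np.array([np.cos(1.349),np.sin(1.349)])
p=L+u*(.03-.1342); go(p[0],p[1],.1823,1.349-np.pi/2)
p=L+u*(.07-.1342); go(p[0],p[1],.1823,1.349-np.pi/2)
c=cam('wrist'); save(c,'w4.png')
for l,z in [('wedge',0.002),('wedge_butt',.0195)]:
  for d in env.pinpoint('wrist',l)[:2]: print(l,round(d['p'],2),np.round(d['uv'],1),onz(c,d['uv'],z).round(4))
E
```

```text
t 10.85 tcp [ 0.551  -0.1105  0.1821] F [ 0.3 -0.7  0.8] w 0.412 gf 51.2
 jog xyz [ 0.0604  0.0001 -0.0003] rot [0.0003 0.     0.0002] dist mm 45.3
t 10.85 tcp [ 0.551  -0.1105  0.1821] F [ 0.3 -0.7  0.8] w 0.412 gf 51.2
 jog xyz [ 1.137e-01  1.000e-04 -3.000e-04] rot [0.0003 0.     0.0002] dist mm 85.3
wedge 0.81 [ 50.9 208.5] [ 0.4143 -0.0533  0.002 ]
wedge 0.72 [313.8 147.9] [ 0.5633 -0.0532  0.002 ]
wedge_butt 0.94 [314.2 293. ] [ 0.5469 -0.1259  0.0195]
```

>>> jog_arm([
  {"xyz": [0.004, 0, 0], "delta_rot": [0, 0, 0], "fingers": -1},
  {"xyz": [0.008, 0, 0], "delta_rot": [0, 0, 0], "fingers": -1},
  {"xyz": [0.012, 0, 0], "delta_rot": [0, 0, 0], "fingers": -1},
  {"xyz": [0.016, 0, 0], "delta_rot": [0, 0, 0], "fingers": -1},
  {"xyz": [0.02, 0, 0], "delta_rot": [0, 0, 0], "fingers": -1},
  {"xyz": [0.024, 0, 0], "delta_rot": [0, 0, 0], "fingers": -1},
  {"xyz": [0.028, 0, 0], "delta_rot": [0, 0, 0], "fingers": -1},
  {"xyz": [0.032, 0, 0], "delta_rot": [0, 0, 0], "fingers": -1},
  {"xyz": [0.036, 0, 0], "delta_rot": [0, 0, 0], "fingers": -1},
  {"xyz": [0.04, 0, 0], "delta_rot": [0, 0, 0], "fingers": -1},
])

```text
clock: 12.0
tcp_pos: [0.5576, -0.081, 0.1821]
eef_rot: [0.0, 0.781, 0.625, -0.0]
force: [-0.2, -3.4, 4.0]
width: 0.414
finger_force: 51.4
```

>>> jog_arm([
  {"xyz": [0.003, 0, 0], "delta_rot": [0, 0, 0], "fingers": -1},
  {"xyz": [0.006, 0, 0], "delta_rot": [0, 0, 0], "fingers": -1},
  {"xyz": [0.009, 0, 0], "delta_rot": [0, 0, 0], "fingers": -1},
  {"xyz": [0.012, 0, 0], "delta_rot": [0, 0, 0], "fingers": -1},
  {"xyz": [0.015, 0, 0], "delta_rot": [0, 0, 0], "fingers": -1},
  {"xyz": [0.018, 0, 0], "delta_rot": [0, 0, 0], "fingers": -1},
  {"xyz": [0.021, 0, 0], "delta_rot": [0, 0, 0], "fingers": -1},
  {"xyz": [0.024, 0, 0], "delta_rot": [0, 0, 0], "fingers": -1},
  {"xyz": [0.027, 0, 0], "delta_rot": [0, 0, 0], "fingers": -1},
  {"xyz": [0.03, 0, 0], "delta_rot": [0, 0, 0], "fingers": -1},
])

```text
clock: 13.0
tcp_pos: [0.5619, -0.0633, 0.1822]
eef_rot: [0.005, 0.782, 0.623, -0.006]
force: [-5.2, -21.3, 3.7]
width: 0.409
finger_force: 51.5
```

```bash
python3 - <<'E'
from h import *
s0=cv2.imread('pics/s3.png')[:,:,::-1]; s=cam('scene'); save(s,'s5.png'); c=cam('top'); save(c,'t5.png')
t0=cv2.imread('pics/t3.png')[:,:,::-1]
z=lambda i,a,b,cc,d:cv2.resize(i[a:b,cc:d],(390,290),interpolation=cv2.INTER_CUBIC)
A=np.vstack([np.hstack([z(s0,175,275,290,424),z(s['img'],175,275,290,424)]),np.hstack([z(t0,165,255,215,336),z(c['img'],165,255,215,336)])])
cv2.imwrite('pics/cmp5.png',A[:,:,::-1])
# plate drift (top): phase correlation on high-end part
g=lambda i:cv2.cvtColor(np.ascontiguousarray(i[165:255,218:262]),cv2.COLOR_RGB2GRAY).astype(np.float32)
print(cv2.phaseCorrelate(g(t0),g(c['img']),cv2.createHanningWindow((44,90),cv2.CV_32F)))
st=env.sense(); print(st['clock'],st['tcp_pos'],st['eef_rot'],st['force'],st['wrist_torque'])
L=np.array([.584,.0353]);u=np.array([np.cos(1.349),np.sin(1.349)])
print('under',((st['tcp_pos'][:2]-L)@u+.134))
E
```

```text
((-0.04989602964126405, -0.08269996389640255), 0.9485663265652127)
13.1 [ 0.56198402 -0.06296299  0.182127  ] [ 0.00467871  0.78213676  0.62306567 -0.00542033] [ -4.66224408 -19.78018262   4.17652386] [-3.45970352  0.78022975 -0.03566044]
under 0.0333009485955371
```

View pics/cmp5.png

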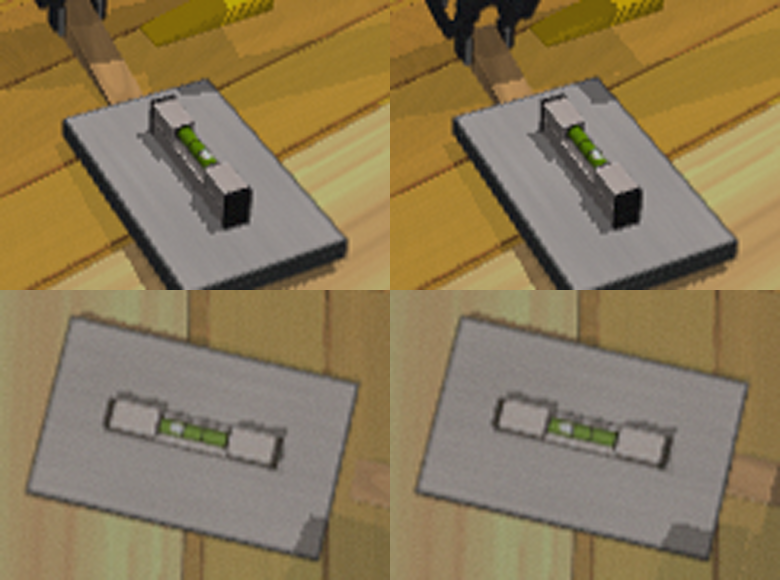

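The plate has not slid (top-view drift <0.1 px), and the wedge enters at the middle of the low edge (735,480 in the composite). I'll keep pushing slowly.

>>> jog_arm([
  {"xyz": [0.0025, 0, 0], "delta_rot": [0, 0, 0], "fingers": -1},
  {"xyz": [0.005, 0, 0], "delta_rot": [0, 0, 0], "fingers": -1},
  {"xyz": [0.0075, 0, 0], "delta_rot": [0, 0, 0], "fingers": -1},
  {"xyz": [0.01, 0, 0], "delta_rot": [0, 0, 0], "fingers": -1},
  {"xyz": [0.0125, 0, 0], "delta_rot": [0, 0, 0], "fingers": -1},
  {"xyz": [0.015, 0, 0], "delta_rot": [0, 0, 0], "fingers": -1},
  {"xyz": [0.0175, 0, 0], "delta_rot": [0, 0, 0], "fingers": -1},
  {"xyz": [0.02, 0, 0], "delta_rot": [0, 0, 0], "fingers": -1},
  {"xyz": [0.0225, 0, 0], "delta_rot": [0, 0, 0], "fingers": -1},
  {"xyz": [0.025, 0, 0], "delta_rot": [0, 0, 0], "fingers": -1},
])

```text
clock: 14.1
tcp_pos: [0.5659, -0.045, 0.1821]
eef_rot: [0.005, 0.782, 0.623, -0.006]
force: [-4.3, -20.1, 3.4]
width: 0.408
finger_force: 51.5
```

>>> jog_arm([
  {"xyz": [0.0025, 0, 0], "delta_rot": [0, 0, 0], "fingers": -1},
  {"xyz": [0.005, 0, 0], "delta_rot": [0, 0, 0], "fingers": -1},
  {"xyz": [0.0075, 0, 0], "delta_rot": [0, 0, 0], "fingers": -1},
  {"xyz": [0.01, 0, 0], "delta_rot": [0, 0, 0], "fingers": -1},
  {"xyz": [0.0125, 0, 0], "delta_rot": [0, 0, 0], "fingers": -1},
  {"xyz": [0.015, 0, 0], "delta_rot": [0, 0, 0], "fingers": -1},
  {"xyz": [0.0175, 0, 0], "delta_rot": [0, 0, 0], "fingers": -1},
])

```text
clock: 14.8
tcp_pos: [0.5687, -0.0322, 0.182]
eef_rot: [0.005, 0.782, 0.623, -0.006]
force: [-4.4, -21.4, 4.3]
width: 0.411
finger_force: 51.5
```

```bash
cat >> h.py <<'E'
def tube(c,uv,z=.073,w=30,h=60,s=12):
    # rectified view along the tube: returns brightness profile along y (mm, from tube centre guess P0)
    P0=onz(c,uv,z)
    return P0
def prof(c,P0,yaw=1.349):
    u=np.array([np.cos(yaw),np.sin(yaw),0]); ys=np.arange(-28,28.1,.5)
    v=np.array([u[1],-u[0],0]); out=[]
    for y in ys:
        P=np.array([P0+u*y*1e-3+v*k*1e-3 for k in(-2,-1,0,1,2)]); uv=proj(c,P).astype(np.float32)
        out.append(cv2.remap(c['img'],uv[None,:,0],uv[None,:,1],cv2.INTER_CUBIC)[0].astype(float).mean(0))
    return ys,np.array(out)
E
python3 - <<'E'
from h import *
s=cam('scene'); c=cam('top'); save(s,'s6.png'); save(c,'t6.png')
for n in('top','scene'):
  for l in('tube_mid','bubble_mid'):
    for d in env.pinpoint(n,l)[:1]: print(n,l,round(d['p'],2),np.round(d['uv'],1))
P=np.array([.611,.1623,.0])+np.array([0,0,.074])
for k in(s,c):
    ys,o=prof(k,P); print([(int(y),int(b[2])) for y,b in zip(ys[::4],o[::4])])
go(.566,-.04,.182,1.349-np.pi/2)
E
```

```text
top tube_mid 0.94 [273.6 210.1]
scene tube_mid 0.92 [354.3 225.2]
[(-28, 10), (-26, 8), (-24, 7), (-22, 7), (-20, 8), (-18, 13), (-16, 15), (-14, 10), (-12, 8), (-10, 9), (-8, 8), (-6, 6), (-4, 9), (-2, 37), (0, 85), (2, 125), (4, 131), (6, 122), (8, 125), (10, 99), (12, 40), (14, 0), (16, 0), (18, 28), (20, 75), (22, 123), (24, 150), (26, 157), (28, 151)]
[(-28, 40), (-26, 51), (-24, 53), (-22, 52), (-20, 53), (-18, 53), (-16, 52), (-14, 54), (-12, 56), (-10, 54), (-8, 47), (-6, 50), (-4, 57), (-2, 59), (0, 57), (2, 56), (4, 52), (6, 51), (8, 64), (10, 100), (12, 145), (14, 158), (16, 155), (18, 144), (20, 96), (22, 59), (24, 51), (26, 53), (28, 45)]
t 15.1 tcp [ 0.5688 -0.032   0.182 ] F [ -4.1 -19.1   4.6] w 0.411 gf 51.5
 jog xyz [-0.0112 -0.0012  0.0002] rot [ 0.0001  0.007  -0.0018] dist mm 8.5
```

>>> jog_arm([
  {"xyz": [0.002, 0, 0], "delta_rot": [0, 0, 0], "fingers": -1},
  {"xyz": [0.004, 0, 0], "delta_rot": [0, 0, 0], "fingers": -1},
  {"xyz": [0.006, 0, 0], "delta_rot": [0, 0, 0], "fingers": -1},
  {"xyz": [0.008, 0, 0], "delta_rot": [0, 0, 0], "fingers": -1},
  {"xyz": [0.008, 0, 0], "delta_rot": [0, 0, 0], "fingers": -1},
  {"xyz": [0.008, 0, 0], "delta_rot": [0, 0, 0], "fingers": -1},
])

```text
clock: 15.7
tcp_pos: [0.57, -0.0263, 0.182]
eef_rot: [0.005, 0.782, 0.623, -0.006]
force: [-4.4, -19.7, 5.0]
width: 0.406
finger_force: 51.5
```

```bash
cat > b.py <<'E'
from h import *
import sys
tag=sys.argv[1]; P=np.array([.611,.1623,.074])
for n,k in(('scene','s'),('top','t')):
    c=cam(n); save(c,k+tag+'.png'); now=c['img']
    for t in ['3','5','6','7','8','9','10','11','12']:
        im=cv2.imread(f'pics/{k}{t}.png')
        if im is None: continue
        c['img']=im[:,:,::-1]; ys,o=prof(c,P); b=o[:,2]
        # tube = where green clearly exceeds blue or bubble; bubble = blue peak within +-28 excluding grey end blocks
        m=(np.abs(ys)<=24) if n=='top' else (ys<13.5)
        w=np.clip(b-85 if n=='top' else b-50,0,None)*m
        g=o[:,1]-b; tub=np.where((g>25))[0]
        print(n,t,'bubble',round((w*ys).sum()/max(w.sum(),1),2),'sum',int(w.sum()),'green',ys[tub[0]],ys[tub[-1]])
s=env.sense(); L=np.array([.584,.0353]);u=np.array([np.cos(1.349),np.sin(1.349)])
print('t',round(s['clock'],2),'under',((s['tcp_pos'][:2]-L)@u+.134).round(4),s['force'].round(1))
E
python3 b.py 7
```

```text
scene 3 bubble 4.69 sum 2441 green -28.0 17.0
scene 5 bubble 4.94 sum 2170 green -28.0 18.5
scene 6 bubble 5.2 sum 1565 green -28.0 19.0
scene 7 bubble 5.78 sum 1347 green -28.0 19.5
top 3 bubble 11.54 sum 1285 green -28.0 25.5
top 5 bubble 12.09 sum 1261 green -28.0 26.5
top 6 bubble 14.91 sum 1155 green -28.0 28.0
top 7 bubble 15.14 sum 1204 green -27.5 28.0
t 15.8 under 0.0709 [ -4.4 -20.1   4.5][ WARN:0@0.872] global loadsave.cpp:275 findDecoder imread_('pics/s8.png'): can't open/read file: check file path/integrity
[ WARN:0@0.872] global loadsave.cpp:275 findDecoder imread_('pics/s9.png'): can't open/read file: check file path/integrity
[ WARN:0@0.872] global loadsave.cpp:275 findDecoder imread_('pics/s10.png'): can't open/read file: check file path/integrity
[ WARN:0@0.872] global loadsave.cpp:275 findDecoder imread_('pics/s11.png'): can't open/read file: check file path/integrity
[ WARN:0@0.872] global loadsave.cpp:275 findDecoder imread_('pics/s12.png'): can't open/read file: check file path/integrity
[ WARN:0@1.546] global loadsave.cpp:275 findDecoder imread_('pics/t8.png'): can't open/read file: check file path/integrity
[ WARN:0@1.546] global loadsave.cpp:275 findDecoder imread_('pics/t9.png'): can't open/read file: check file path/integrity
[ WARN:0@1.546] global loadsave.cpp:275 findDecoder imread_('pics/t10.png'): can't open/read file: check file path/integrity
[ WARN:0@1.546] global loadsave.cpp:275 findDecoder imread_('pics/t11.png'): can't open/read file: check file path/integrity
[ WARN:0@1.546] global loadsave.cpp:275 findDecoder imread_('pics/t12.png'): can't open/read file: check file path/integrity
```

>>> jog_arm([
  {"xyz": [0.002, 0, 0], "delta_rot": [0, 0, 0], "fingers": -1},
  {"xyz": [0.004, 0, 0], "delta_rot": [0, 0, 0], "fingers": -1},
  {"xyz": [0.006, 0, 0], "delta_rot": [0, 0, 0], "fingers": -1},
  {"xyz": [0.008, 0, 0], "delta_rot": [0, 0, 0], "fingers": -1},
  {"xyz": [0.01, 0, 0], "delta_rot": [0, 0, 0], "fingers": -1},
  {"xyz": [0.01, 0, 0], "delta_rot": [0, 0, 0], "fingers": -1},
  {"xyz": [0.01, 0, 0], "delta_rot": [0, 0, 0], "fingers": -1},
  {"xyz": [0.01, 0, 0], "delta_rot": [0, 0, 0], "fingers": -1},
])

```text
clock: 16.6
tcp_pos: [0.5716, -0.019, 0.182]
eef_rot: [0.005, 0.782, 0.623, -0.006]
force: [-4.2, -20.8, 5.5]
width: 0.417
finger_force: 51.6
```

```bash
python3 b.py 8 2>/dev/null | grep -v ' [356] b'
```

```text
scene 7 bubble 5.78 sum 1347 green -28.0 19.5
scene 8 bubble 3.31 sum 1046 green -28.0 19.5
top 7 bubble 15.14 sum 1204 green -27.5 28.0
top 8 bubble 12.23 sum 1155 green -27.0 28.0
t 16.7 under 0.0783 [ -4.7 -20.2   6. ]
```

>>> jog_arm([
  {"xyz": [0.002, 0, 0], "delta_rot": [0, 0, 0], "fingers": -1},
  {"xyz": [0.004, 0, 0], "delta_rot": [0, 0, 0], "fingers": -1},
  {"xyz": [0.006, 0, 0], "delta_rot": [0, 0, 0], "fingers": -1},
  {"xyz": [0.008, 0, 0], "delta_rot": [0, 0, 0], "fingers": -1},
  {"xyz": [0.008, 0, 0], "delta_rot": [0, 0, 0], "fingers": -1},
  {"xyz": [0.008, 0, 0], "delta_rot": [0, 0, 0], "fingers": -1},
  {"xyz": [0.008, 0, 0], "delta_rot": [0, 0, 0], "fingers": -1},
  {"xyz": [0.008, 0, 0], "delta_rot": [0, 0, 0], "fingers": -1},
  {"xyz": [0.008, 0, 0], "delta_rot": [0, 0, 0], "fingers": -1},
  {"xyz": [0.008, 0, 0], "delta_rot": [0, 0, 0], "fingers": -1},
])

```text
clock: 17.7
tcp_pos: [0.5729, -0.0132, 0.1821]
eef_rot: [0.005, 0.782, 0.623, -0.006]
force: [-5.1, -20.3, 5.3]
width: 0.409
finger_force: 51.6
```

```bash
python3 b.py 9 2>/dev/null | grep -v ' [356] b'; python3 - <<'E'
from h import *
c=cam('top'); t0=cv2.imread('pics/t3.png')[:,:,::-1]
g=lambda i:cv2.cvtColor(np.ascontiguousarray(i[165:255,218:262]),cv2.COLOR_RGB2GRAY).astype(np.float32)
print(cv2.phaseCorrelate(g(t0),g(c['img']),cv2.createHanningWindow((44,90),cv2.CV_32F)))
E
```

```text
scene 7 bubble 5.78 sum 1347 green -28.0 19.5
scene 8 bubble 3.31 sum 1046 green -28.0 19.5
scene 9 bubble -5.78 sum 954 green -28.0 19.5
top 7 bubble 15.14 sum 1204 green -27.5 28.0
top 8 bubble 12.23 sum 1155 green -27.0 28.0
top 9 bubble 4.01 sum 1205 green -27.0 28.0
t 17.8 under 0.0842 [ -4.5 -19.9   5.1]
((-1.2718191328426265, -0.3711424259178244), 0.9167389396384911)
```

>>> jog_arm([
  {"xyz": [0.001, 0, 0], "delta_rot": [0, 0, 0], "fingers": -1},
  {"xyz": [0.002, 0, 0], "delta_rot": [0, 0, 0], "fingers": -1},
  {"xyz": [0.002, 0, 0], "delta_rot": [0, 0, 0], "fingers": -1},
  {"xyz": [0.001, 0, 0], "delta_rot": [0, 0, 0], "fingers": -1},
  {"xyz": [-0.001, 0, 0], "delta_rot": [0, 0, 0], "fingers": -1},
  {"xyz": [-0.003, 0, 0], "delta_rot": [0, 0, 0], "fingers": -1},
  {"xyz": [-0.004, 0, 0], "delta_rot": [0, 0, 0], "fingers": -1},
  {"xyz": [-0.004, 0, 0], "delta_rot": [0, 0, 0], "fingers": -1},
  {"xyz": [-0.004, 0, 0], "delta_rot": [0, 0, 0], "fingers": -1},
  {"xyz": [-0.004, 0, 0], "delta_rot": [0, 0, 0], "fingers": -1},
])

```text
clock: 18.85
tcp_pos: [0.5728, -0.0136, 0.182]
eef_rot: [0.002, 0.782, 0.624, -0.002]
force: [-1.5, -9.1, 4.3]
width: 0.415
finger_force: 51.5
```

```bash
python3 b.py 10 2>/dev/null | grep -v ' [356] b'; python3 -c "
from h import *
go(.5732,-.0115,.182,1.349-np.pi/2)"
```

```text
scene 7 bubble 5.78 sum 1347 green -28.0 19.5
scene 8 bubble 3.31 sum 1046 green -28.0 19.5
scene 9 bubble -5.78 sum 954 green -28.0 19.5
scene 10 bubble -7.16 sum 1128 green -28.0 19.5
top 7 bubble 15.14 sum 1204 green -27.5 28.0
top 8 bubble 12.23 sum 1155 green -27.0 28.0
top 9 bubble 4.01 sum 1205 green -27.0 28.0
top 10 bubble 2.8 sum 1223 green -26.5 28.0
t 18.95 under 0.0838 [-1.3 -8.7  3.4]
t 18.95 tcp [ 0.5728 -0.0136  0.1821] F [-1.3 -8.7  3.4] w 0.413 gf 51.5
 jog xyz [ 0.0028 -0.      0.0001] rot [ 0.0001  0.003  -0.0012] dist mm 2.1
```

>>> jog_arm([
  {"xyz": [-0.0015, 0, 0], "delta_rot": [0, 0, 0], "fingers": -1},
  {"xyz": [-0.0025, 0, 0], "delta_rot": [0, 0, 0], "fingers": -1},
  {"xyz": [-0.0025, 0, 0], "delta_rot": [0, 0, 0], "fingers": -1},
  {"xyz": [-0.0025, 0, 0], "delta_rot": [0, 0, 0], "fingers": 0.1},
  {"xyz": [-0.0025, 0, 0], "delta_rot": [0, 0, 0], "fingers": 0.2},
  {"xyz": [-0.0025, 0, 0], "delta_rot": [0, 0, 0], "fingers": 0.2},
  {"xyz": [-0.0025, 0, 0], "delta_rot": [0, 0, 0], "fingers": 0.2},
])

```text
clock: 19.65
tcp_pos: [0.5723, -0.0133, 0.1816]
eef_rot: [-0.001, 0.781, 0.625, 0.0]
force: [0.3, 0.0, 0.5]
width: 0.6
finger_force: 0.0
```

```bash
python3 -c "
from h import *
go(.604,.130,.29,1.349-np.pi/2)"
```

```text
t 19.65 tcp [ 0.5723 -0.0133  0.1816] F [0.3 0.  0.5] w 0.6 gf 0.0
 jog xyz [ 0.1959 -0.0008 -0.1444] rot [-0.0005 -0.0005  0.0005] dist mm 182.5
```

>>> jog_arm([
  {"xyz": [0, 0, -0.03], "delta_rot": [0, 0, 0], "fingers": 0.2},
  {"xyz": [0, 0, -0.08], "delta_rot": [0, 0, 0], "fingers": 0.2},
  {"xyz": [0, 0, -0.125], "delta_rot": [0, 0, 0], "fingers": 0.2},
  {"xyz": [0.04, 0, -0.144], "delta_rot": [0, 0, 0], "fingers": 0.2},
  {"xyz": [0.09, 0, -0.144], "delta_rot": [0, 0, 0], "fingers": 0.2},
  {"xyz": [0.14, 0, -0.144], "delta_rot": [0, 0, 0], "fingers": 0.2},
  {"xyz": [0.18, 0, -0.144], "delta_rot": [0, 0, 0], "fingers": 0.2},
  {"xyz": [0.196, 0, -0.144], "delta_rot": [0, 0, 0], "fingers": 0.2},
  {"xyz": [0.196, 0, -0.144], "delta_rot": [0, 0, 0], "fingers": 0.2},
  {"xyz": [0.196, 0, -0.144], "delta_rot": [0, 0, 0], "fingers": 0.2},
])

```text
clock: 20.65
tcp_pos: [0.6045, 0.1291, 0.2896]
eef_rot: [-0.0, 0.781, 0.625, -0.001]
force: [0.7, 0.1, 1.0]
width: 0.602
finger_force: 0.0
```

```bash
python3 - <<'E'
from h import *
c=cam('wrist'); save(c,'w11.png')
u=np.array([np.cos(1.349),np.sin(1.349)])
for l in('tube_mid','bubble_mid'):
    for d in env.pinpoint('wrist',l)[:2]:
        P=onz(c,d['uv'],.074); print(l,round(d['p'],2),np.round(d['uv'],1),P.round(4),(P[:2]@u*1e3).round(2))
e=proj(c,[[.611,.1623,.074]])[0].astype(int); print(e)
x0,y0=max(e[0]-50,0),max(e[1]-60,0); A=cv2.resize(c['img'][y0:y0+120,x0:x0+100],(500,600),interpolation=cv2.INTER_CUBIC); cv2.imwrite('pics/w11c.png',A[:,:,::-1]); print(x0,y0)
E
python3 b.py 11 2>/dev/null | grep -v ' [356] b'
```

```text
tube_mid 0.59 [318.5 177.2] [0.6135 0.1613 0.074 ] 292.27
tube_mid 0.28 [316.5 156. ] [0.6153 0.1751 0.074 ] 306.15
bubble_mid 0.55 [316.5 178.6] [0.6121 0.1606 0.074 ] 291.33
[314 176]
264 116
scene 7 bubble 5.78 sum 1347 green -28.0 19.5
scene 8 bubble 3.31 sum 1046 green -28.0 19.5
scene 9 bubble -5.78 sum 954 green -28.0 19.5
scene 10 bubble -7.16 sum 1128 green -28.0 19.5
scene 11 bubble -7.24 sum 1171 green -28.0 19.5
top 7 bubble 15.14 sum 1204 green -27.5 28.0
top 8 bubble 12.23 sum 1155 green -27.0 28.0
top 9 bubble 4.01 sum 1205 green -27.0 28.0
top 10 bubble 2.8 sum 1223 green -26.5 28.0
```

View pics/w11c.png

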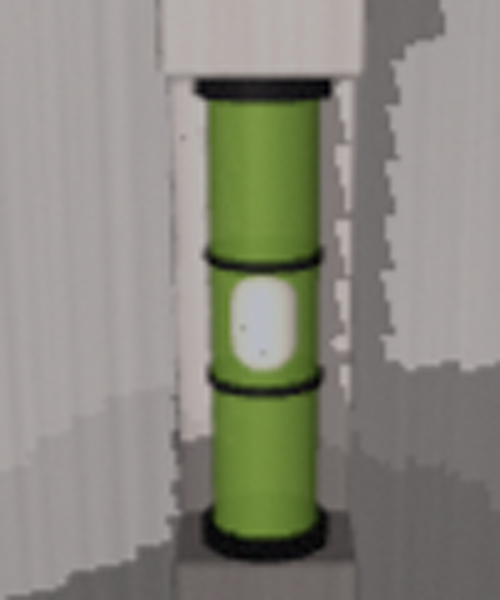

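The crop shows the bubble (rows 275–371) between the lines (≈268 and ≈391), about 0.6 mm towards the high end. I'll check it from straight overhead, free of parallax, on the way back.

>>> jog_arm([
  {"xyz": [-0.035, 0, 0], "delta_rot": [0, 0, 0], "fingers": 0.2},
  {"xyz": [-0.067, 0, 0], "delta_rot": [0, 0, 0], "fingers": 0.2},
  {"xyz": [-0.067, 0, 0], "delta_rot": [0, 0, 0], "fingers": 0.2},
  {"xyz": [-0.067, 0, 0], "delta_rot": [0, 0, 0], "fingers": 0.2},
])

```text
clock: 21.3
tcp_pos: [0.5938, 0.0797, 0.2901]
eef_rot: [-0.0, 0.781, 0.624, 0.0]
force: [0.5, 0.1, 0.2]
width: 0.604
finger_force: 0.0
```

```bash
python3 - <<'E'
from h import *
c=cam('wrist'); save(c,'w12.png')
u=np.array([np.cos(1.349),np.sin(1.349)]); P=np.array([.6135,.1613,.074]); print(c['p'],proj(c,P))
from scipy.ndimage import gaussian_filter1d
e=proj(c,P)[0].astype(int); x0,y0=e[0]-40,max(e[1]-48,0)
A=cv2.resize(c['img'][y0:y0+96,x0:x0+80],(500,600),interpolation=cv2.INTER_CUBIC); cv2.imwrite('pics/w12c.png',A[:,:,::-1])
u3=np.array([*u,0]);v=np.array([u[1],-u[0],0]); ys=np.arange(-16,16.01,.25)
uv=np.array([proj(c,np.array([P+(u3*y+v*k)*1e-3 for k in(-1,0,1)])) for y in ys]).astype(np.float32)
o=cv2.remap(c['img'],uv[...,0],uv[...,1],cv2.INTER_CUBIC).astype(float).mean(1)
for y,b in zip(ys,o): print(y,int(b[1]),int(b[2]),end=' | ')
E
```

```text
[0.61302073 0.16199422 0.25958189] [[317.37142575  95.32317888]]
-16.0 142 62 | -15.75 142 62 | -15.5 142 61 | -15.25 142 61 | -15.0 142 62 | -14.75 142 62 | -14.5 142 62 | -14.25 143 62 | -14.0 143 62 | -13.75 143 63 | -13.5 142 62 | -13.25 142 61 | -13.0 142 61 | -12.75 142 63 | -12.5 143 63 | -12.25 142 62 | -12.0 142 61 | -11.75 142 61 | -11.5 142 62 | -11.25 142 62 | -11.0 143 62 | -10.75 142 61 | -10.5 141 61 | -10.25 137 59 | -10.0 126 55 | -9.75 115 51 | -9.5 86 43 | -9.25 51 35 | -9.0 28 30 | -8.75 33 29 | -8.5 59 34 | -8.25 84 40 | -8.0 104 46 | -7.75 125 53 | -7.5 135 57 | -7.25 140 59 | -7.0 143 60 | -6.75 142 60 | -6.5 143 65 | -6.25 145 70 | -6.0 149 87 | -5.75 153 103 | -5.5 160 125 | -5.25 167 144 | -5.0 173 157 | -4.75 178 169 | -4.5 181 172 | -4.25 183 176 | -4.0 184 177 | -3.75 185 179 | -3.5 185 180 | -3.25 185 182 | -3.0 186 183 | -2.75 186 184 | -2.5 186 184 | -2.25 187 185 | -2.0 187 185 | -1.75 187 185 | -1.5 186 184 | -1.25 186 184 | -1.0 186 184 | -0.75 187 185 | -0.5 187 185 | -0.25 186 185 | 0.0 187 184 | 0.25 186 184 | 0.5 187 184 | 0.75 186 184 | 1.0 186
[... 157 characters left out ...]
186 183 | 4.0 186 183 | 4.25 185 182 | 4.5 185 181 | 4.75 185 179 | 5.0 184 178 | 5.25 182 175 | 5.5 181 173 | 5.75 179 168 | 6.0 173 157 | 6.25 166 144 | 6.5 154 119 | 6.75 145 98 | 7.0 122 69 | 7.25 103 51 | 7.5 72 35 | 7.75 43 31 | 8.0 29 31 | 8.25 39 32 | 8.5 67 37 | 8.75 95 44 | 9.0 117 52 | 9.25 135 58 | 9.5 138 59 | 9.75 142 61 | 10.0 141 61 | 10.25 141 61 | 10.5 141 61 | 10.75 141 62 | 11.0 141 62 | 11.25 141 61 | 11.5 141 61 | 11.75 141 61 | 12.0 140 61 | 12.25 140 61 | 12.5 140 61 | 12.75 141 60 | 13.0 141 61 | 13.25 140 61 | 13.5 141 61 | 13.75 140 61 | 14.0 140 60 | 14.25 140 60 | 14.5 140 60 | 14.75 140 60 | 15.0 140 61 | 15.25 140 61 | 15.5 140 61 | 15.75 140 61 | 16.0 140 61 |
```

View pics/w12c.png

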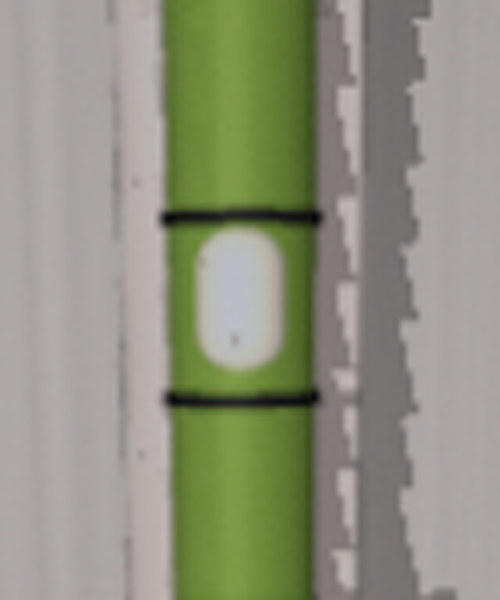

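Overhead view: the lines sit at −8.95 and +8.02, and the bubble spans −5.5 to +6.5. So the bubble is about 0.9 mm towards the high end. I'll go back, re-grip and push about 0.9 mm more.

```bash
python3 -c "
from h import *
go(.5723,-.0133,.1818,1.349-np.pi/2)"
```

```text
t 21.35 tcp [0.5939 0.0803 0.2901] F [-0.7  0.8 -0.2] w 0.6 gf 0.0
 jog xyz [-0.1281 -0.0007  0.1443] rot [ 0.0001 -0.0002 -0.0002] dist mm 144.7
```

>>> jog_arm([
  {"xyz": [-0.05, 0, 0], "delta_rot": [0, 0, 0], "fingers": 0.2},
  {"xyz": [-0.1, 0, 0], "delta_rot": [0, 0, 0], "fingers": 0.2},
  {"xyz": [-0.128, 0, 0.01], "delta_rot": [0, 0, 0], "fingers": 0.2},
  {"xyz": [-0.128, 0, 0.04], "delta_rot": [0, 0, 0], "fingers": 0.2},
  {"xyz": [-0.128, 0, 0.08], "delta_rot": [0, 0, 0], "fingers": 0.2},
  {"xyz": [-0.128, 0, 0.11], "delta_rot": [0, 0, 0], "fingers": 0.2},
  {"xyz": [-0.128, 0, 0.13], "delta_rot": [0, 0, 0], "fingers": 0.2},
  {"xyz": [-0.128, 0, 0.142], "delta_rot": [0, 0, 0], "fingers": 0.2},
  {"xyz": [-0.128, 0, 0.144], "delta_rot": [0, 0, 0], "fingers": 0.2},
  {"xyz": [-0.128, 0, 0.144], "delta_rot": [0, 0, 0], "fingers": 0.2},
])

```text
clock: 22.35
tcp_pos: [0.5732, -0.0128, 0.1823]
eef_rot: [0.0, 0.781, 0.625, 0.0]
force: [-0.5, 0.3, 0.3]
width: 0.602
finger_force: 0.0
```

>>> jog_arm([
  {"xyz": [0, 0, 0], "delta_rot": [0, 0, 0], "fingers": -1},
  {"xyz": [0, 0, 0], "delta_rot": [0, 0, 0], "fingers": -1},
  {"xyz": [0, 0, 0], "delta_rot": [0, 0, 0], "fingers": -1},
  {"xyz": [0, 0, 0], "delta_rot": [0, 0, 0], "fingers": -1},
  {"xyz": [0, 0, 0], "delta_rot": [0, 0, 0], "fingers": -1},
  {"xyz": [0, 0, 0], "delta_rot": [0, 0, 0], "fingers": -1},
])

```text
clock: 22.95
tcp_pos: [0.5732, -0.0131, 0.1832]
eef_rot: [0.0, 0.781, 0.625, 0.001]
force: [-1.7, -0.2, 6.1]
width: 0.411
finger_force: 52.9
```

```bash
python3 b.py 12 2>/dev/null | grep -E ' (9|10|11|12) b|t '
```

```text
scene 9 bubble -5.78 sum 954 green -28.0 19.5
scene 10 bubble -7.16 sum 1128 green -28.0 19.5
scene 11 bubble -7.24 sum 1171 green -28.0 19.5
scene 12 bubble -7.24 sum 1147 green -28.0 19.5
top 9 bubble 4.01 sum 1205 green -27.0 28.0
top 10 bubble 2.8 sum 1223 green -26.5 28.0
```

>>> jog_arm([
  {"xyz": [0.0015, 0, 0], "delta_rot": [0, 0, 0], "fingers": -1},
  {"xyz": [0.003, 0, 0], "delta_rot": [0, 0, 0], "fingers": -1},
  {"xyz": [0.0045, 0, 0], "delta_rot": [0, 0, 0], "fingers": -1},
  {"xyz": [0.0055, 0, 0], "delta_rot": [0, 0, 0], "fingers": -1},
  {"xyz": [0.0065, 0, 0], "delta_rot": [0, 0, 0], "fingers": -1},
  {"xyz": [0.0065, 0, 0], "delta_rot": [0, 0, 0], "fingers": -1},
  {"xyz": [0.0065, 0, 0], "delta_rot": [0, 0, 0], "fingers": -1},
  {"xyz": [0.0065, 0, 0], "delta_rot": [0, 0, 0], "fingers": -1},
  {"xyz": [0.0065, 0, 0], "delta_rot": [0, 0, 0], "fingers": -1},
  {"xyz": [0.0065, 0, 0], "delta_rot": [0, 0, 0], "fingers": -1},
])

```text
clock: 24.05
tcp_pos: [0.5736, -0.0113, 0.1832]
eef_rot: [0.004, 0.781, 0.624, -0.004]
force: [-4.5, -13.2, 7.5]
width: 0.41
finger_force: 53.1
```

```bash
rm pics/t11.png; sed -i "s/'11','12'/'12','13','14','15','16'/" b.py; python3 b.py 13 2>/dev/null | grep -E ' (10|12|13) b|^t '
```

```text
scene 10 bubble -7.16 sum 1128 green -28.0 19.5
scene 12 bubble -7.24 sum 1147 green -28.0 19.5
scene 13 bubble -7.2 sum 1156 green -28.0 19.5
top 10 bubble 2.8 sum 1223 green -26.5 28.0
top 12 bubble 2.89 sum 1231 green -26.5 28.0
top 13 bubble 2.77 sum 1211 green -26.5 28.0
t 24.15 under 0.0863 [ -5.2 -12.6   7.4]
```

>>> jog_arm([
  {"xyz": [0.001, 0, 0], "delta_rot": [0, 0, 0], "fingers": -1},
  {"xyz": [0.002, 0, 0], "delta_rot": [0, 0, 0], "fingers": -1},
  {"xyz": [0.003, 0, 0], "delta_rot": [0, 0, 0], "fingers": -1},
  {"xyz": [0.0035, 0, 0], "delta_rot": [0, 0, 0], "fingers": -1},
  {"xyz": [0.0035, 0, 0], "delta_rot": [0, 0, 0], "fingers": -1},
  {"xyz": [0.0035, 0, 0], "delta_rot": [0, 0, 0], "fingers": -1},
  {"xyz": [0.0035, 0, 0], "delta_rot": [0, 0, 0], "fingers": -1},
  {"xyz": [0.0035, 0, 0], "delta_rot": [0, 0, 0], "fingers": -1},
  {"xyz": [0.0035, 0, 0], "delta_rot": [0, 0, 0], "fingers": -1},
])

```text
clock: 25.05
tcp_pos: [0.5739, -0.0102, 0.1832]
eef_rot: [0.006, 0.782, 0.623, -0.006]
force: [-5.8, -18.4, 8.0]
width: 0.409
finger_force: 53.2
```

```bash
python3 b.py 14 2>/dev/null | grep -E ' (12|13|14) b|^t '
```

```text
scene 12 bubble -7.24 sum 1147 green -28.0 19.5
scene 13 bubble -7.2 sum 1156 green -28.0 19.5
scene 14 bubble -7.22 sum 1160 green -28.0 19.5
top 12 bubble 2.89 sum 1231 green -26.5 28.0
top 13 bubble 2.77 sum 1211 green -26.5 28.0
top 14 bubble 2.88 sum 1217 green -26.5 28.0
t 25.15 under 0.0874 [ -6.9 -18.7   7.9]
```

>>> jog_arm([
  {"xyz": [0.0005, 0, 0], "delta_rot": [0, 0, 0], "fingers": -1},
  {"xyz": [0.001, 0, 0], "delta_rot": [0, 0, 0], "fingers": -1},
  {"xyz": [0.0015, 0, 0], "delta_rot": [0, 0, 0], "fingers": -1},
  {"xyz": [0.0015, 0, 0], "delta_rot": [0, 0, 0], "fingers": -1},
  {"xyz": [0.0015, 0, 0], "delta_rot": [0, 0, 0], "fingers": -1},
  {"xyz": [0.0015, 0, 0], "delta_rot": [0, 0, 0], "fingers": -1},
  {"xyz": [0.0015, 0, 0], "delta_rot": [0, 0, 0], "fingers": -1},
  {"xyz": [0.0015, 0, 0], "delta_rot": [0, 0, 0], "fingers": -1},
])

```text
clock: 25.95
tcp_pos: [0.574, -0.0097, 0.1832]
eef_rot: [0.006, 0.782, 0.623, -0.007]
force: [-6.2, -20.7, 9.0]
width: 0.415
finger_force: 53.2
```

```bash
python3 b.py 15 2>/dev/null | grep -E ' (14|15) b|^t '
```

```text
scene 14 bubble -7.22 sum 1160 green -28.0 19.5
scene 15 bubble -7.23 sum 1143 green -28.0 19.5
top 14 bubble 2.88 sum 1217 green -26.5 28.0
top 15 bubble 2.85 sum 1250 green -26.5 28.0
t 26.05 under 0.0879 [ -7.5 -21.7   8.2]
```

>>> jog_arm([
  {"xyz": [0.0005, 0, 0], "delta_rot": [0, 0, 0], "fingers": -1},
  {"xyz": [0.001, 0, 0], "delta_rot": [0, 0, 0], "fingers": -1},
  {"xyz": [0.0012, 0, 0], "delta_rot": [0, 0, 0], "fingers": -1},
  {"xyz": [0.0012, 0, 0], "delta_rot": [0, 0, 0], "fingers": -1},
  {"xyz": [0.0012, 0, 0], "delta_rot": [0, 0, 0], "fingers": -1},
  {"xyz": [0.0012, 0, 0], "delta_rot": [0, 0, 0], "fingers": -1},
  {"xyz": [0.0012, 0, 0], "delta_rot": [0, 0, 0], "fingers": -1},
])

```text
clock: 26.75
tcp_pos: [0.574, -0.0092, 0.1832]
eef_rot: [0.007, 0.782, 0.623, -0.007]
force: [-7.9, -23.0, 8.1]
width: 0.412
finger_force: 53.2
```

```bash
sed -i "s/'16'/'16','17','18','19'/" b.py; python3 b.py 16 2>/dev/null | grep -E ' (15|16) b|^t '
```

```text
scene 15 bubble -7.23 sum 1143 green -28.0 19.5
scene 16 bubble -7.2 sum 1136 green -28.0 19.5
top 15 bubble 2.85 sum 1250 green -26.5 28.0
top 16 bubble 2.53 sum 1327 green -26.5 28.0
t 26.85 under 0.0883 [ -7.5 -22.8   8.4]
```

>>> jog_arm([
  {"xyz": [0, 0, -0.0004], "delta_rot": [0, 0, 0], "fingers": -1},
  {"xyz": [0, 0, -0.0008], "delta_rot": [0, 0, 0], "fingers": -1},
  {"xyz": [0, 0, -0.0008], "delta_rot": [0, 0, 0], "fingers": -1},
  {"xyz": [0, 0, -0.0008], "delta_rot": [0, 0, 0], "fingers": -1},
  {"xyz": [0, 0, -0.0008], "delta_rot": [0, 0, 0], "fingers": -1},
  {"xyz": [0, 0, -0.0008], "delta_rot": [0, 0, 0], "fingers": -1},
])

```text
clock: 27.45
tcp_pos: [0.5741, -0.0088, 0.1832]
eef_rot: [0.006, 0.782, 0.623, -0.007]
force: [-5.7, -20.7, 4.5]
width: 0.411
finger_force: 52.7
```

```bash
python3 b.py 17 2>/dev/null | grep -E ' (15|16|17) b|^t '
```

```text
scene 15 bubble -7.23 sum 1143 green -28.0 19.5
scene 16 bubble -7.2 sum 1136 green -28.0 19.5
scene 17 bubble -7.79 sum 992 green -28.0 19.5
top 15 bubble 2.85 sum 1250 green -26.5 28.0
top 16 bubble 2.53 sum 1327 green -26.5 28.0
top 17 bubble 2.27 sum 1326 green -26.5 28.0
t 27.55 under 0.0888 [ -5.6 -21.1   3.7]
```

>>> jog_arm([
  {"xyz": [0.0003, 0, 0], "delta_rot": [0, 0, 0], "fingers": -1},
  {"xyz": [0.0005, 0, 0], "delta_rot": [0, 0, 0], "fingers": -1},
  {"xyz": [0.0005, 0, 0], "delta_rot": [0, 0, 0], "fingers": -1},
  {"xyz": [0.0005, 0, 0], "delta_rot": [0, 0, 0], "fingers": -1},
  {"xyz": [0.0005, 0, 0], "delta_rot": [0, 0, 0], "fingers": -1},
  {"xyz": [0.0005, 0, 0], "delta_rot": [0, 0, 0], "fingers": -1},
  {"xyz": [0.0005, 0, 0], "delta_rot": [0, 0, 0], "fingers": -1},
  {"xyz": [0.0005, 0, 0], "delta_rot": [0, 0, 0], "fingers": -1},
])

```text
clock: 28.35
tcp_pos: [0.5741, -0.0086, 0.1832]
eef_rot: [0.006, 0.782, 0.623, -0.007]
force: [-6.1, -21.9, 4.7]
width: 0.407
finger_force: 52.7
```

```bash
python3 b.py 18 2>/dev/null | grep -E ' (16|17|18) b|^t '
```

```text
scene 16 bubble -7.2 sum 1136 green -28.0 19.5
scene 17 bubble -7.79 sum 992 green -28.0 19.5
scene 18 bubble -8.31 sum 1077 green -28.0 19.5
top 16 bubble 2.53 sum 1327 green -26.5 28.0
top 17 bubble 2.27 sum 1326 green -26.5 28.0
top 18 bubble 2.08 sum 1375 green -26.5 28.0
t 28.45 under 0.089 [ -5.9 -21.4   4.9]
```

The bubble has moved the required ~0.9 mm. Now I unload and let go.

>>> jog_arm([
  {"xyz": [-0.002, 0, 0], "delta_rot": [0, 0, 0], "fingers": -1},
  {"xyz": [-0.004, 0, 0], "delta_rot": [0, 0, 0], "fingers": -1},
  {"xyz": [-0.006, 0, 0], "delta_rot": [0, 0, 0], "fingers": -1},
  {"xyz": [-0.008, 0, 0], "delta_rot": [0, 0, 0], "fingers": -1},
  {"xyz": [-0.009, 0, 0], "delta_rot": [0, 0, 0], "fingers": -1},
  {"xyz": [-0.009, 0, 0], "delta_rot": [0, 0, 0], "fingers": -1},
])

```text
clock: 29.05
tcp_pos: [0.5736, -0.0111, 0.1832]
eef_rot: [0.002, 0.781, 0.624, -0.001]
force: [-2.8, -6.0, 3.4]
width: 0.413
finger_force: 52.7
```

>>> jog_arm([
  {"xyz": [-0.0015, 0, 0], "delta_rot": [0, 0, 0], "fingers": -1},
  {"xyz": [-0.0025, 0, 0], "delta_rot": [0, 0, 0], "fingers": -1},
  {"xyz": [-0.0025, 0, 0], "delta_rot": [0, 0, 0], "fingers": -1},
  {"xyz": [-0.0025, 0, 0], "delta_rot": [0, 0, 0], "fingers": 0.1},
  {"xyz": [-0.0025, 0, 0], "delta_rot": [0, 0, 0], "fingers": 0.2},
  {"xyz": [-0.0025, 0, 0], "delta_rot": [0, 0, 0], "fingers": 0.2},
  {"xyz": [-0.0025, 0, 0], "delta_rot": [0, 0, 0], "fingers": 0.2},
  {"xyz": [-0.0025, 0, -0.03], "delta_rot": [0, 0, 0], "fingers": 0.2},
  {"xyz": [-0.0025, 0, -0.08], "delta_rot": [0, 0, 0], "fingers": 0.2},
  {"xyz": [-0.0025, 0, -0.13], "delta_rot": [0, 0, 0], "fingers": 0.2},
])

```text
clock: 30.05
tcp_pos: [0.5724, -0.0117, 0.2801]
eef_rot: [-0.001, 0.781, 0.625, -0.001]
force: [0.7, 0.3, 0.2]
width: 0.599
finger_force: 0.0
```

```bash
python3 -c "
from h import *
go(.594,.080,.29,1.349-np.pi/2)"
```

```text
t 30.05 tcp [ 0.5724 -0.0117  0.2801] F [0.7 0.3 0.2] w 0.599 gf 0.0
 jog xyz [ 0.1256  0.0012 -0.0131] rot [-0.0012 -0.0002  0.0003] dist mm 94.7
```

>>> jog_arm([
  {"xyz": [0.03, 0, -0.013], "delta_rot": [0, 0, 0], "fingers": 0.2},
  {"xyz": [0.08, 0, -0.013], "delta_rot": [0, 0, 0], "fingers": 0.2},
  {"xyz": [0.125, 0, -0.013], "delta_rot": [0, 0, 0], "fingers": 0.2},
  {"xyz": [0.125, 0, -0.013], "delta_rot": [0, 0, 0], "fingers": 0.2},
  {"xyz": [0.125, 0, -0.013], "delta_rot": [0, 0, 0], "fingers": 0.2},
  {"xyz": [0.125, 0, -0.013], "delta_rot": [0, 0, 0], "fingers": 0.2},
  {"xyz": [0.125, 0, -0.013], "delta_rot": [0, 0, 0], "fingers": 0.2},
])

```text
clock: 30.75
tcp_pos: [0.5934, 0.0787, 0.2895]
eef_rot: [-0.0, 0.781, 0.624, -0.0]
force: [1.6, 0.7, 0.2]
width: 0.599
finger_force: 0.0
```

```bash
python3 - <<'E'
from h import *
c=cam('wrist'); save(c,'w19.png')
u=np.array([np.cos(1.349),np.sin(1.349)]); P=np.array([.6135,.1613,.074])
u3=np.array([*u,0]);v=np.array([u[1],-u[0],0]); ys=np.arange(-14,14.01,.1)
uv=np.array([proj(c,np.array([P+(u3*y+v*k)*1e-3 for k in(-1,0,1)])) for y in ys]).astype(np.float32)
o=cv2.remap(c['img'],uv[...,0],uv[...,1],cv2.INTER_CUBIC).astype(float).mean(1); b=o[:,2]; g=o[:,1]
e=ys[b>123]; a=np.clip(100-g,0,None); l=[(a*ys)[m].sum()/a[m].sum() for m in(ys<0,ys>0)]
print('lines',np.round(l,2),'bubble',e[0],e[-1],'offset',round(((e[0]+e[-1])/2-sum(l)/2)*16/(l[1]-l[0]),2),'clear gaps',e[0]-l[0],l[1]-e[-1])
A=np.hstack([cv2.resize(c['img'],(480,300)),cv2.resize(c['img'][47:143,277:357],(250,300),interpolation=cv2.INTER_CUBIC)]); cv2.imwrite('pics/w19c.png',A[:,:,::-1])
E
```

```text
lines [-8.76  8.08] bubble -6.500000000000027 5.499999999999929 offset -0.15 clear gaps 2.2649954832881587 2.582411604714407
```

View pics/w19c.png

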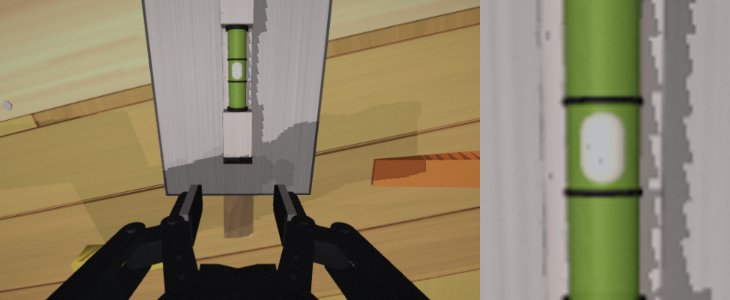

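The bubble is centred to −0.15 mm between the lines. The wedge sits under the middle of the low edge, released, and the gripper is clear. I'll back up and hand in.

>>> jog_arm([
  {"xyz": [0, 0, -0.05], "delta_rot": [0, 0, 0], "fingers": 0.2},
  {"xyz": [0, 0, -0.1], "delta_rot": [0, 0, 0], "fingers": 0.2},
  {"xyz": [0, 0, -0.1], "delta_rot": [0, 0, 0], "fingers": 0.2},
  {"xyz": [0, 0, -0.1], "delta_rot": [0, 0, 0], "fingers": 0.2},
])

```text
clock: 31.2
tcp_pos: [0.5941, 0.0789, 0.3662]
eef_rot: [0.001, 0.781, 0.624, 0.001]
force: [-0.9, 1.2, -0.5]
width: 0.6
finger_force: 0.0
```

```bash
python3 -c "
from bench import env
print(env.hand_in())"
```

```text
the job is handed in; nothing more can be done
None
```

The job is handed in at about 31 s: the beech wedge is released under the middle of the low edge with the bubble about 0.15 mm off centre, though pushing took up to about 24 N (5–18 N expected) and a top-view check read an apparent 3–4 mm plate shift, of which I put about 2 mm down to the levelling tilt and did not confirm the rest.

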